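Put the right dough cutter on its ledge of the cutter stand

TASK

Three round dough cutters lie beside the stepped wooden cutter stand. Take the one that belongs on the stand's middle ledge, the ledge marked with two burnt lines (the medium cutter), and lower it over the tip of the stand until it stops there; do not drop it, let go only once it is down. Leave it sitting level on that ledge, and leave the other two cutters where they are.

Things in the scene. Friction and masses are not known exactly. Their poses are not given: they have to be found in the camera images.
- stand: Fixed stand of pale wood, a stepped tapering cone 122 mm high; foot 110 mm wide. Origin on its axis at the table, z up. Ledges: bottom 38 mm above the table (68 mm wide, three burnt lines under it), middle 70 mm up (54 mm wide, two lines under it), top 100 mm up (34 mm wide, one line under it). Above the middle ledge it tapers from 40 to 34 mm width, above the top ledge from 22 to 14 mm.
- ring_medium: Medium cutter: loose steel ring, open at both ends, outside diameter 54 mm, bore 48 mm, wall 3 mm, height 30 mm, about 60 g. Stands with its axis (z) upright on the table. Origin at its centre, 15 mm above its lower edge. It passes over the top ledge and stops on the middle ledge, where its origin is 85 mm above the table.
- ring_small: The small cutter: as the medium one, but outside diameter 36 mm, bore 30 mm, height 30 mm. Origin at its centre. To be left alone.
- ring_large: The large cutter: as the medium one, but outside diameter 70 mm, bore 64 mm, height 30 mm. Origin at its centre. To be left alone.

How it is judged:
By the outcome, as a careful person would: the job done as asked, in the order asked, and still so for the second after the job is handed in, with the robot touching nothing.
It also fails if it takes over 38 s, if anything falls off the work surface, if the arm or the gripper's body presses on something with over 40 N, if the wrist force passes 120 N, or if a joint passes its speed limit or range.

ROBOT

A 6-joint arm with a two-finger parallel gripper is mounted at the origin on the work surface. World frame = base frame: x ahead of the robot, y to its left, z up, the work surface at z = 0. Lengths are in mm, angles in degrees, forces in N, time in s.
With the tool pointing down it reaches from about 350 to 925 mm from the base axis. Payload 6.4 kg.
Tool frame: the origin (TCP) lies midway between the tips of the shut fingers; the grasp point (between the pads) lies 19 mm behind it; z points along the fingers, y is the direction in which the jaws open and shut (so a half turn about z gives the same grasp; the last joint's range is limited). The gripper opens to 94 mm and grips with 3 to 60 N. Pads are 16 mm wide; open, the fingers measure 119 mm over their backs; the gripper's body (75 mm by 177 mm) begins 78 mm behind the grasp point.
Start: joints at [59.238, 14.043, 89.255, -0, 76.702, -9.975], TCP at [230.678, 607.702, 205.455] pointing down, gripper open.
Joint ranges: [-179.41, 179.41], [-58.25, 129.5], [7.25, 145.43], [-54.29, 234.29], [11.92, 165.04], [-157.13, 157.13]. Speed limits (degrees/s): [147.25, 147.25, 180, 180, 180, 180].

INTERFACE

Orientations are given as [roll, pitch, yaw] about the fixed x, y, z axes, in that order (R = Rz(yaw) Ry(pitch) Rx(roll)).
In Python, from bench import ctrl, camera, job gives the robot as it stands.
- The arm moves only by the tool arm_command, never from a script. Its argument "targets" is a list of rows, each an object of numbers: "grip": the closure, from -1 (fully open) to 1 (shut), so that 0 is half open; "tx", "ty", "tz": the shift along the tool's x, y, z in mm; "wx", "wy", "wz": the turn, a rotation vector about the tool's x, y, z in rad. A call has 1 to 10 rows; each row shifts and turns the commanded pose from where the row before left it, along the tool's axes as they then stand; what a row does not reach is not made up. A row lasts 1/12 s, in which the tool goes at most 41.7 mm and 7.16 degrees, less where a joint would pass 70% of its speed; a pose out of reach is approached as far as the arm can. A call with a gripper value outside its range is refused whole. The fingers move at their own pace and stop on an object; the grip force is fixed at half the most. Time passes only in rows, so rows that do not move let the fingers close. It gives the time, the measured TCP pose, the force and the opening at its end, in the units of the state.
- ctrl.read_state(): the state, without advancing time (a new reading comes with each control period).
- camera(name): name is "scene" or "top"; returns a dict with "frame" (420x560x3 uint8, red, green, blue), "fx", "fy", "cx", "cy" (pixels), "rvec" (rotation vector, rad) and "tvec" (3), from world to camera coordinates, as OpenCV has them. Camera axes: x right, y down, z forward; pixel columns grow to the right and rows downward; lengths in mm; the calibration is good to about 2 mm. A picture is of the moment at which its call begins. There is no depth.
- job.close_job(): hands the job in, once; it reports no verdict.
The state is a dict: "time_s": time; "joint_positions": joint angles; "qd": joint speeds; "tau": joint torques, N m; "tool_pos": TCP position; "eef_rot": TCP orientation; "contact_force": force on the tool from outside, world axes, zero at the start; "torque": the same for the moment, N m; "opening": opening from 0.0 (shut) to 1.0 (fully open).
Only numpy, scipy, OpenCV 4.12 (cv2) and the standard library are available. Lean on these libraries where they do the work, as an engineer would, in place of code of your own. Each camera call takes 0.05 s, during which the arm holds its last target.

## Working session

There is one attempt and no reset: what is moved stays moved. The work goes in short steps, Python scripts to look and compute and a tool call to move; the robot and the scene stay as the last step left them, time stands still between calls to the robot, and variables do not carry over. Pictures are saved under pics/ and viewed, and the job is handed in when it is done.

Besides the shell and the picture viewer there is one more tool, called after "Request:" as name([rows], argument=value, ...), one row to a line, values as JSON. arm_command: Moves the arm, as the interface text tells. Its arguments: {"type":"object","properties":{"targets":{"type":"array","items":{"type":"object","properties":{"grip":{"type":"number"},"tx":{"type":"number"},"ty":{"type":"number"},"tz":{"type":"number"},"wx":{"type":"number"},"wy":{"type":"number"},"wz":{"type":"number"}}}}},"required":["targets"]}

```bash
mkdir -p pics; python3 - <<'E'
from bench import ctrl,camera
import cv2
s=ctrl.read_state();print({k:s[k] for k in('time_s','tool_pos','eef_rot','contact_force','opening')})
for n in('scene','top'):
    c=camera(n);cv2.imwrite(f'pics/{n}0.png',c['frame'][:,:,::-1]);print({k:v for k,v in c.items() if k!='frame'})
E
```

```text
{'time_s': 0.0, 'tool_pos': array([230.38027239, 607.17139161, 204.39061381]), 'eef_rot': array([-1.79894271e+02, -1.87981246e-02,  1.59209909e+02]), 'contact_force': array([-0.83495664,  0.35893123, -0.14882877]), 'opening': 1.0021108055681134}
{'fx': 406.12931888732453, 'fy': 406.12931888732453, 'cx': 292.28078583033283, 'cy': 217.67686661899089, 'rvec': array([ 1.80200357,  1.57927769, -0.69331311]), 'tvec': array([ -81.50059948, -310.03981222, 1288.28580183])}
{'fx': 515.8485275681267, 'fy': 515.8485275681267, 'cx': 280.4223988489706, 'cy': 210.51720518628898, 'rvec': array([ 2.14185209, -2.16487605,  0.18895576]), 'tvec': array([  21.04929557,  528.0476744 , 1054.62242734])}
```

View pics/scene0.png

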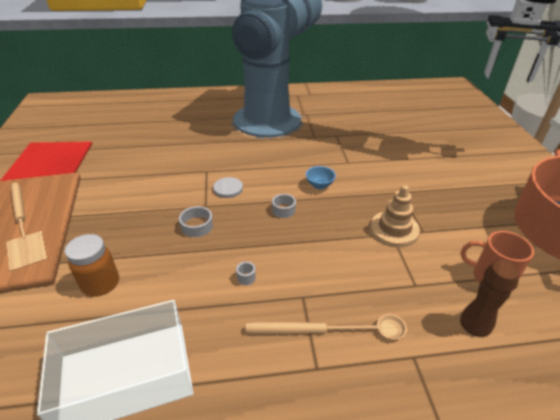

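View pics/top0.png

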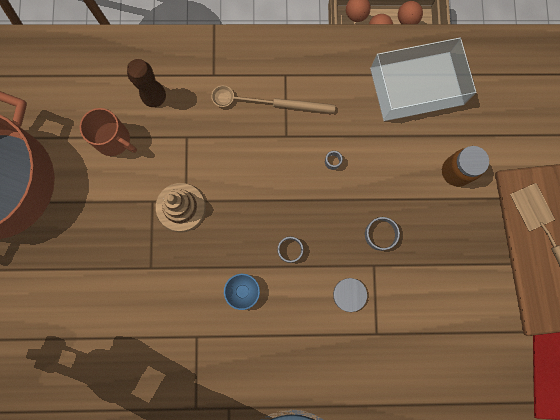

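Top view: large ring at about (383,234), small at (334,160), medium at (290,250), and the stand's foot at about (180,207). In the scene view, the medium ring is at (284,205) and the stand at (397,215). Next I'll zoom in.

```bash
cat > h.py <<'E'
import numpy as np,cv2
from bench import ctrl,camera
def K(c): return np.array([[c['fx'],0,c['cx']],[0,c['fy'],c['cy']],[0,0,1.]])
def proj(c,P): return cv2.projectPoints(np.float64(P).reshape(-1,1,3),c['rvec'],c['tvec'],K(c),None)[0][:,0]
def back(c,uv,z):
    R=cv2.Rodrigues(c['rvec'])[0];d=R.T@np.linalg.inv(K(c))@np.r_[uv,1.];o=-R.T@c['tvec'];return o+d*(z-o[2])/d[2]
def circ(x,y,z,r,n=72):
    t=np.linspace(0,2*np.pi,n);return np.c_[x+r*np.cos(t),y+r*np.sin(t),0*t+z]
def crop(c,fn,u0,v0,w,h,s,curves=()):
    im=cv2.resize(c['frame'][v0:v0+h,u0:u0+w,::-1],None,fx=s,fy=s,interpolation=cv2.INTER_CUBIC)
    for P,col in curves:
        q=((proj(c,P)-[u0,v0]+.5)*s*16).astype(int)
        cv2.polylines(im,[q.reshape(-1,1,2)],False,col,1,cv2.LINE_AA,4)
    cv2.imwrite(fn,im)
E
python3 - <<'E'
from h import *
t=camera('top');s=camera('scene')
m=back(t,[290.5,249.5],15);f=back(t,[181,207],5)
print('med',m,'stand',f,'large',back(t,[383,234],15),'small',back(t,[334,160],15))
print('scene check',proj(s,[m,f]))
def cs(m,f):
    G,R=(0,255,0),(0,0,255)
    return [(circ(m[0],m[1],30,27),G),(circ(m[0],m[1],0,27),R),(circ(f[0],f[1],0,55),R),(circ(f[0],f[1],70,27),G),(circ(f[0],f[1],122,7),G)]
C=cs(m,f)
crop(t,'pics/t1.png',145,160,180,120,4,C)
crop(s,'pics/s1.png',260,170,180,90,4,C)
E
```

```text
med [447.19480269  -5.7976388   15.        ] stand [543.27184953 231.51029043   5.        ] large [ 478.61538381 -206.74072741   15.        ] small [ 643.85326746 -104.98541982   15.        ]
scene check [[281.92439781 205.60840246]
 [392.3870722  228.40669005]]
```

View pics/t1.png

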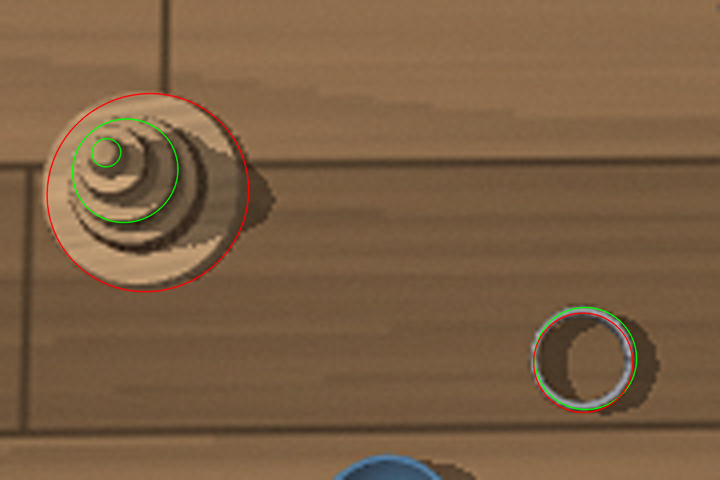

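View pics/s1.png

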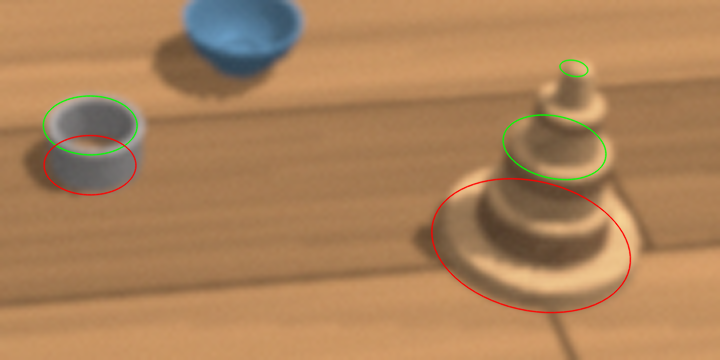

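```bash
cat > fit.py <<'E'
from h import *
from scipy.optimize import minimize
S=6
def mask(c,cyls,u0,v0,w,h,holes=()):
    im=np.zeros((h*S,w*S),np.uint8)
    def q(P): return np.round((proj(c,P)-[u0,v0]+.5)*S).astype(np.int32)
    for a in cyls: cv2.fillConvexPoly(im,cv2.convexHull(q(a)),255)
    return cv2.resize(im,(w,h),interpolation=cv2.INTER_AREA)/255.
def ringp(x,y,r): return [np.r_[circ(x,y,0,r),circ(x,y,30,r)]]
def standp(x,y):
    L=[(0,55,8,55),(8,34,38,34),(38,27,70,27),(70,20,97,17),(97,17,100,17),(100,11,122,7)]
    return [np.r_[circ(x,y,a,ra),circ(x,y,b,rb)] for a,ra,b,rb in L]
E
python3 - <<'E'
from fit import *
# look at colours
for n,u,v,w,h in (('top',270,230,42,40),('scene',262,185,45,40)):
    c=camera(n);hsv=cv2.cvtColor(c['frame'],cv2.COLOR_RGB2HSV)
    m=(hsv[...,1]<75).astype(np.uint8)*255
    cv2.imwrite(f'pics/m_{n}.png',cv2.resize(np.hstack([m[v:v+h,u:u+w],c['frame'][v:v+h,u:u+w,1]]),None,fx=8,fy=8,interpolation=0))
E
python3 -c "
import cv2,numpy as np
a=cv2.imread('pics/m_top.png');b=cv2.imread('pics/m_scene.png');w=max(a.shape[1],b.shape[1])
p=lambda i:cv2.copyMakeBorder(i,0,0,0,w-i.shape[1],0)
o=np.vstack([p(a),p(b)]);cv2.imwrite('pics/mm.png',cv2.resize(o,(720,int(o.shape[0]*720/w))) if 0 else cv2.resize(o,(650,576)))"
```

```text
(no output)
```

View pics/mm.png

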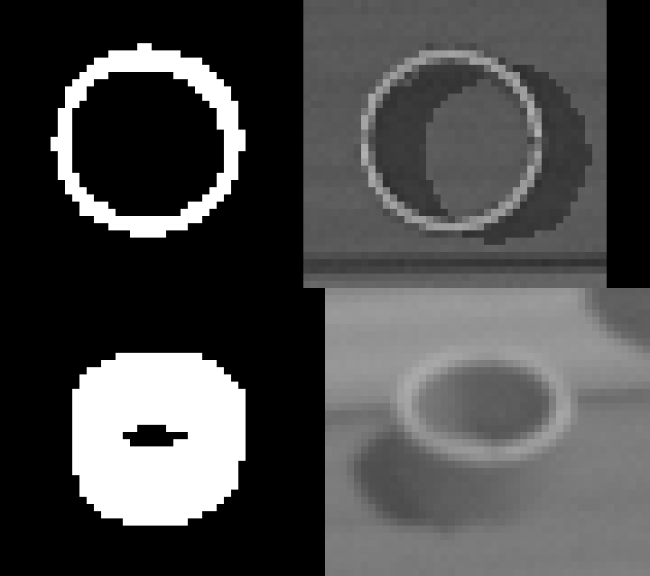

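```bash
cat > fit2.py <<'E'
from fit import *
from scipy.ndimage import map_coordinates,gaussian_filter
def fitring(c,x0,r=27):
    p=proj(c,[[x0[0],x0[1],15]])[0].astype(int);u0,v0=p-28;w=h=56
    hsv=cv2.cvtColor(c['frame'],cv2.COLOR_RGB2HSV)[v0:v0+h,u0:u0+w]
    m=(hsv[...,1]<75).astype(np.uint8)
    n,l,st,_=cv2.connectedComponentsWithStats(m);k=1+np.argmax(st[1:,4]);m=(l==k).astype(np.uint8)
    cn=cv2.findContours(m,0,1)[0];f=cv2.drawContours(np.zeros_like(m),cn,-1,1,-1).astype(float)
    g=lambda x:((mask(c,ringp(x[0],x[1],r+x[2]*0.3),u0,v0,w,h)-f)**2).sum()
    o=minimize(g,[*x0[:2],0],method='Nelder-Mead',options=dict(initial_simplex=[[x0[0],x0[1],0],[x0[0]+6,x0[1],0],[x0[0],x0[1]+6,0],[x0[0],x0[1],3]]));return o.x,o.fun
def fitstand(c,x0,which=None):
    g=gaussian_filter(cv2.cvtColor(c['frame'],cv2.COLOR_RGB2GRAY).astype(float),.7)
    L=[(122,7),(100,17),(70,27),(38,34),(0,55)]
    def cost(x,L):
        e=0
        for z,r in L:
            a=proj(c,circ(x[0],x[1],z,r-1.5));b=proj(c,circ(x[0],x[1],z,r+1.5))
            I=lambda q:map_coordinates(g,[q[:,1],q[:,0]],order=1)
            e-=np.clip(I(a)-I(b),0,25).mean()
        return e
    out={}
    for nm,LL in [('all',L),*[(str(k[0]),[k]) for k in L]]:
        gr=[(cost((x0[0]+dx,x0[1]+dy),LL),x0[0]+dx,x0[1]+dy) for dx in np.arange(-10,10.1,.5) for dy in np.arange(-10,10.1,.5)]
        out[nm]=np.round(min(gr),1)
    return out
E
python3 - <<'E'
from fit2 import *
np.set_printoptions(precision=1,suppress=True)
for n in('top','scene'):
    c=camera(n);print(n,'med',*fitring(c,(447,-4)))
    for k,v in fitstand(c,(543,233)).items(): print('  stand',k,v)
E
```

```text
top med [447.7  -4.4   1. ] 8.264482891195694
  stand all [-63.7 543.5 233.5]
  stand 122 [-13.2 543.  232.5]
  stand 100 [-14.8 543.  233. ]
  stand 70 [-11.6 543.5 233.5]
  stand 38 [-12.4 543.  232.5]
  stand 0 [-19.6 545.5 235.5]
scene med [445.6  -2.6  -1.2] 9.628604382929641
  stand all [-53.4 545.5 236. ]
  stand 122 [-13.9 544.  236.5]
  stand 100 [-15.4 545.5 235.5]
  stand 70 [-12.7 546.5 235.5]
  stand 38 [ -9.8 547.5 236. ]
  stand 0 [-14.6 533.  241.5]
```

Request:
arm_command([
  {"grip":-1,"tx":-21,"ty":-24.7,"tz":3},
  {"grip":-1,"tx":-21,"ty":-24.7,"tz":3},
  {"grip":-1,"tx":-21,"ty":-24.7,"tz":3},
  {"grip":-1,"tx":-21,"ty":-24.7,"tz":3},
  {"grip":-1,"tx":-21,"ty":-24.7,"tz":3},
  {"grip":-1,"tx":-21,"ty":-24.7,"tz":3},
  {"grip":-1,"tx":-21,"ty":-24.7,"tz":3},
  {"grip":-1,"tx":-21,"ty":-24.7,"tz":3},
  {"grip":-1,"tx":-21,"ty":-24.7,"tz":3},
  {"grip":-1,"tx":-21,"ty":-24.7,"tz":3},
])

```text
schema error: expected keys grip, tx, ty, tz, wx, wy, wz
```

Request:
arm_command([
  {"grip":-1,"tx":-21,"ty":-24.7,"tz":3},
  {"grip":-1,"tx":-21,"ty":-24.7,"tz":3},
  {"grip":-1,"tx":-21,"ty":-24.7,"tz":3},
  {"grip":-1,"tx":-21,"ty":-24.7,"tz":3},
  {"grip":-1,"tx":-21,"ty":-24.7,"tz":3},
  {"grip":-1,"tx":-21,"ty":-24.7,"tz":3},
  {"grip":-1,"tx":-21,"ty":-24.7,"tz":3},
  {"grip":-1,"tx":-21,"ty":-24.7,"tz":3},
  {"grip":-1,"tx":-21,"ty":-24.7,"tz":3},
  {"grip":-1,"tx":-21,"ty":-24.7,"tz":3},
])

```text
schema error: expected keys grip, tx, ty, tz, wx, wy, wz
```

```bash
cat >> h.py <<'E'
def delta(target):
    s=ctrl.read_state();from scipy.spatial.transform import Rotation as Ro
    R=Ro.from_euler('xyz',s['eef_rot'],degrees=True).as_matrix()
    return np.round(R.T@(np.array(target)-s['tool_pos']),1)
def st():
    s=ctrl.read_state();print('t',round(s['time_s'],2),'tcp',np.round(s['tool_pos'],1),'rot',np.round(s['eef_rot'],2),'F',np.round(s['contact_force'],1),'op',round(s['opening'],3))
E
python3 - <<'E'
from h import *
st();print(delta((447,-3.5,90)))
s=ctrl.read_state();x,y,z=s['tool_pos']
t=camera('top');c=camera('scene')
for c_,n,b in((t,'t2',(230,190,140,110)),(c,'s2',(200,90,160,150))):
    print(proj(c_,[[x,y,z]]));crop(c_,f'pics/{n}.png',*b,4,[(circ(x,y,z,3),(0,0,255)),(circ(447,-3.5,30,27),(0,255,0))])
E
```

```text
t 0.4 tcp [230.6 607.6 205.3] rot [-179.98   -0.    159.22] F [0.1 0.3 0.6] op 0.998
[-419.2 -494.5  115.4]
[[-65.49624986 372.92528761]]
[[506.72217384  78.86848115]]
```

View pics/t2.png

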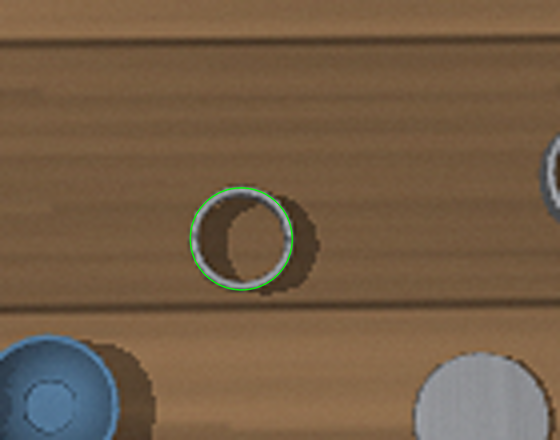

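View pics/s2.png

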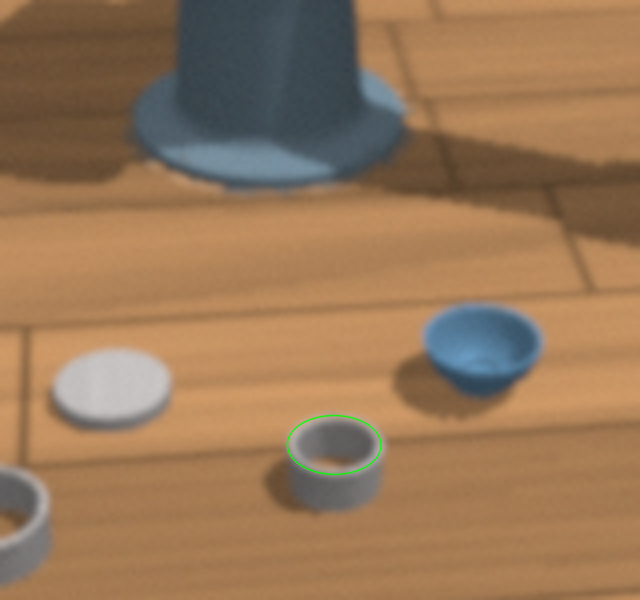

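The move was refused because every row needs all seven keys, so the arm hasn't moved. The overlay of the ring at (447,-3.5) fits its rim in both views. I'll resend the move with full rows.

Request:
arm_command([
  {"grip":-1,"tx":-21,"ty":-24.7,"tz":3,"wx":0,"wy":0,"wz":0},
  {"grip":-1,"tx":-21,"ty":-24.7,"tz":3,"wx":0,"wy":0,"wz":0},
  {"grip":-1,"tx":-21,"ty":-24.7,"tz":3,"wx":0,"wy":0,"wz":0},
  {"grip":-1,"tx":-21,"ty":-24.7,"tz":3,"wx":0,"wy":0,"wz":0},
  {"grip":-1,"tx":-21,"ty":-24.7,"tz":3,"wx":0,"wy":0,"wz":0},
  {"grip":-1,"tx":-21,"ty":-24.7,"tz":3,"wx":0,"wy":0,"wz":0},
  {"grip":-1,"tx":-21,"ty":-24.7,"tz":3,"wx":0,"wy":0,"wz":0},
  {"grip":-1,"tx":-21,"ty":-24.7,"tz":3,"wx":0,"wy":0,"wz":0},
  {"grip":-1,"tx":-21,"ty":-24.7,"tz":3,"wx":0,"wy":0,"wz":0},
  {"grip":-1,"tx":-21,"ty":-24.7,"tz":3,"wx":0,"wy":0,"wz":0},
])

```text
time_s: 1.33
tool_pos: [339.6, 300.9, 175.5]
eef_rot: [180.0, 0.0, 159.2]
contact_force: [-0.2, -0.2, 0.7]
opening: 0.998
```

Request:
arm_command([
  {"grip":-1,"tx":-21,"ty":-24.7,"tz":4,"wx":0,"wy":0,"wz":0},
  {"grip":-1,"tx":-21,"ty":-24.7,"tz":4,"wx":0,"wy":0,"wz":0},
  {"grip":-1,"tx":-21,"ty":-24.7,"tz":4,"wx":0,"wy":0,"wz":0},
  {"grip":-1,"tx":-21,"ty":-24.7,"tz":4,"wx":0,"wy":0,"wz":0},
  {"grip":-1,"tx":-21,"ty":-24.7,"tz":4,"wx":0,"wy":0,"wz":0},
  {"grip":-1,"tx":-21,"ty":-24.7,"tz":4,"wx":0,"wy":0,"wz":0},
  {"grip":-1,"tx":-21,"ty":-24.7,"tz":4,"wx":0,"wy":0,"wz":0},
  {"grip":-1,"tx":-21,"ty":-24.7,"tz":4,"wx":0,"wy":0,"wz":0},
  {"grip":-1,"tx":-21,"ty":-24.7,"tz":4,"wx":0,"wy":0,"wz":0},
  {"grip":-1,"tx":-21,"ty":-24.7,"tz":4,"wx":0,"wy":0,"wz":0},
])

```text
time_s: 2.17
tool_pos: [448.5, -4.9, 135.6]
eef_rot: [180.0, 0.1, 159.2]
contact_force: [0.5, 1.3, 0.5]
opening: 1.0
```

```bash
python3 - <<'E'
from h import *
st();print(delta((447,-3.5,5)))
s=ctrl.read_state();x,y,z=s['tool_pos']
d=np.array([.355,.935,0])
c_=camera('scene')
crop(c_,'pics/s3.png',200,90,160,150,4,[(circ(x,y,z,3),(0,0,255)),(np.array([[x,y,z]-60*d,[x,y,z]+60*d]),(0,0,255)),(circ(447,-3.5,30,27),(0,255,0))])
E
```

```text
t 2.17 tcp [448.5  -4.9 135.6] rot [1.7999e+02 6.0000e-02 1.5920e+02] F [0.5 1.3 0.5] op 1.0
[  2.    0.8 130.6]
```

View pics/s3.png

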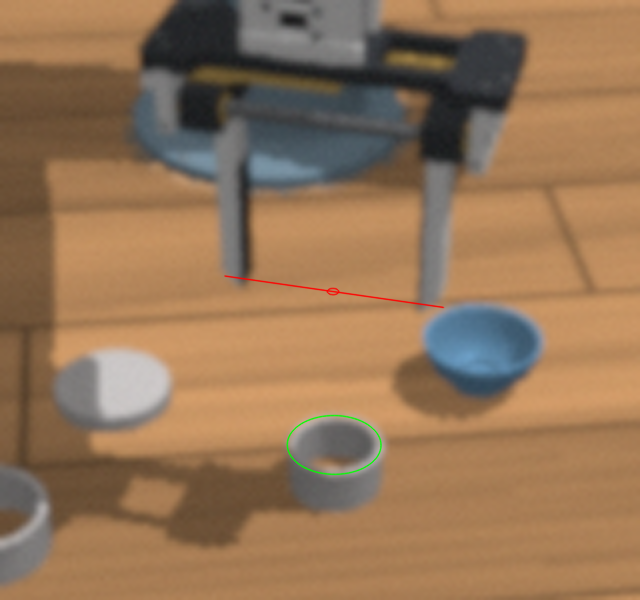

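Scene view: the fingertips sit at about (237,280) and (430,305) in the crop. Their midpoint matches the projected TCP at (333,291), so camera and robot agree. Now I'll descend.

Request:
arm_command([
  {"grip":-1,"tx":1,"ty":0.8,"tz":20,"wx":0,"wy":0,"wz":0},
  {"grip":-1,"tx":1,"ty":0,"tz":20,"wx":0,"wy":0,"wz":0},
  {"grip":-1,"tx":0,"ty":0,"tz":20,"wx":0,"wy":0,"wz":0},
  {"grip":-1,"tx":0,"ty":0,"tz":20,"wx":0,"wy":0,"wz":0},
  {"grip":-1,"tx":0,"ty":0,"tz":20,"wx":0,"wy":0,"wz":0},
  {"grip":-1,"tx":0,"ty":0,"tz":15,"wx":0,"wy":0,"wz":0},
  {"grip":-1,"tx":0,"ty":0,"tz":10,"wx":0,"wy":0,"wz":0},
  {"grip":-1,"tx":0,"ty":0,"tz":4,"wx":0,"wy":0,"wz":0},
  {"grip":-1,"tx":0,"ty":0,"tz":0,"wx":0,"wy":0,"wz":0},
])

```text
time_s: 2.97
tool_pos: [446.0, -1.5, 6.0]
eef_rot: [-180.0, -0.1, 159.2]
contact_force: [0.2, -0.0, -0.4]
opening: 0.996
```

```bash
python3 - <<'E'
from h import *
st()
t=camera('top');c=camera('scene')
crop(t,'pics/t4.png',230,190,120,110,3)
crop(c,'pics/s4.png',230,130,110,110,3)
a=cv2.imread('pics/t4.png');b=cv2.imread('pics/s4.png');cv2.imwrite('pics/b4.png',np.hstack([a,b]))
E
```

```text
t 2.97 tcp [446.   -1.5   6. ] rot [-1.7999e+02 -7.0000e-02  1.5922e+02] F [ 0.2 -0.  -0.4] op 0.996
```

View pics/b4.png

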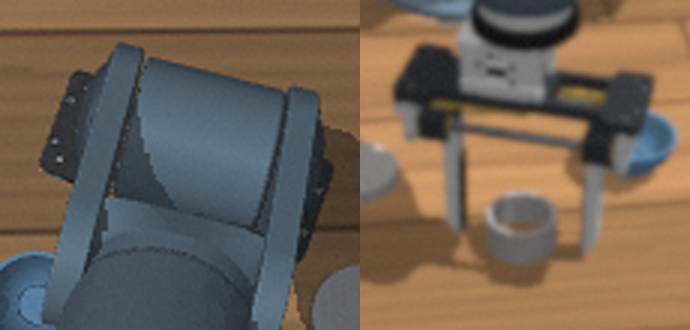

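Scene view: the ring at (520,228) stands between the fingers at x≈455 and 590, and the bowl is clear behind. Now I'll close the gripper.

Request:
arm_command([
  {"grip":1,"tx":0.5,"ty":-1.5,"tz":0,"wx":0,"wy":0,"wz":0},
  {"grip":1,"tx":0,"ty":0,"tz":0,"wx":0,"wy":0,"wz":0},
  {"grip":1,"tx":0,"ty":0,"tz":0,"wx":0,"wy":0,"wz":0},
  {"grip":1,"tx":0,"ty":0,"tz":0,"wx":0,"wy":0,"wz":0},
  {"grip":1,"tx":0,"ty":0,"tz":0,"wx":0,"wy":0,"wz":0},
  {"grip":1,"tx":0,"ty":0,"tz":0,"wx":0,"wy":0,"wz":0},
  {"grip":1,"tx":0,"ty":0,"tz":0,"wx":0,"wy":0,"wz":0},
  {"grip":1,"tx":0,"ty":0,"tz":0,"wx":0,"wy":0,"wz":0},
  {"grip":1,"tx":0,"ty":0,"tz":0,"wx":0,"wy":0,"wz":0},
  {"grip":1,"tx":0,"ty":0,"tz":0,"wx":0,"wy":0,"wz":0},
])

```text
time_s: 3.9
tool_pos: [445.5, -3.0, 6.6]
eef_rot: [180.0, 0.0, 159.2]
contact_force: [0.3, 0.8, 1.5]
opening: 0.572
```

```bash
python3 - <<'E'
from h import *
st();print(54/94)
c=camera('scene')
crop(c,'pics/s5.png',230,130,110,110,5)
E
```

```text
t 3.9 tcp [445.5  -3.    6.6] rot [180.     0.   159.22] F [0.3 0.8 1.5] op 0.572
0.574468085106383
```

View pics/s5.png

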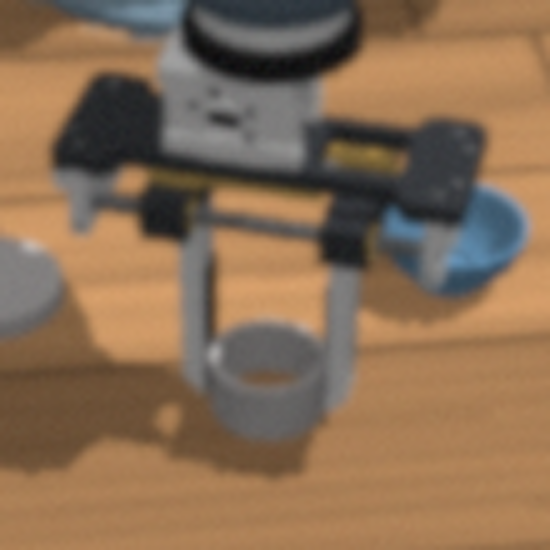

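The grip opening is 0.572, which is 53.8 mm and matches the ring's 54 mm. Lifting.

Request:
arm_command([
  {"grip":1,"tx":0,"ty":0,"tz":-4,"wx":0,"wy":0,"wz":0},
  {"grip":1,"tx":0,"ty":0,"tz":-10,"wx":0,"wy":0,"wz":0},
  {"grip":1,"tx":0,"ty":0,"tz":-20,"wx":0,"wy":0,"wz":0},
  {"grip":1,"tx":0,"ty":0,"tz":-25,"wx":0,"wy":0,"wz":0},
  {"grip":1,"tx":0,"ty":0,"tz":-25,"wx":0,"wy":0,"wz":0},
  {"grip":1,"tx":0,"ty":0,"tz":-25,"wx":0,"wy":0,"wz":0},
  {"grip":1,"tx":0,"ty":0,"tz":-25,"wx":0,"wy":0,"wz":0},
  {"grip":1,"tx":0,"ty":0,"tz":-25,"wx":0,"wy":0,"wz":0},
  {"grip":1,"tx":0,"ty":0,"tz":-15,"wx":0,"wy":0,"wz":0},
  {"grip":1,"tx":0,"ty":0,"tz":0,"wx":0,"wy":0,"wz":0},
])

```text
time_s: 4.78
tool_pos: [447.8, -3.5, 185.1]
eef_rot: [180.0, 0.5, 159.2]
contact_force: [1.1, -0.1, 0.1]
opening: 0.575
```

```bash
python3 - <<'E'
from h import *
st();print(delta((544,234.5,180)))
c=camera('scene')
s=ctrl.read_state();x,y,z=s['tool_pos']
crop(c,'pics/s6.png',220,60,120,110,5,[(circ(x,y,z+24,27),(0,255,0)),(circ(x,y,z-6,27),(0,0,255))])
E
```

```text
t 4.78 tcp [447.8  -3.5 185.1] rot [179.95   0.48 159.22] F [ 1.1 -0.1  0.1] op 0.575
[ -5.5 256.7   5.3]
```

View pics/s6.png

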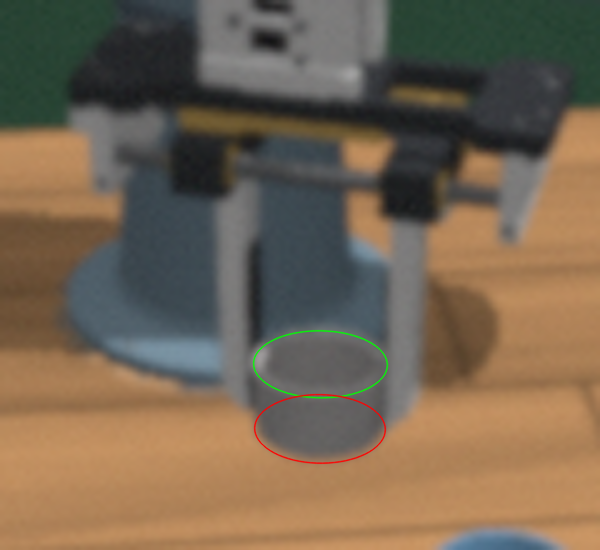

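The ring is held level, and its outline matches the model with its centre at the TCP axis and its lower edge about 6 mm below the TCP. Next I'll carry it over the stand.

Request:
arm_command([
  {"grip":1,"tx":-0.5,"ty":12,"tz":0,"wx":0,"wy":0,"wz":0},
  {"grip":1,"tx":-0.5,"ty":26,"tz":0,"wx":0,"wy":0,"wz":0},
  {"grip":1,"tx":-0.5,"ty":30,"tz":0,"wx":0,"wy":0,"wz":0},
  {"grip":1,"tx":-0.5,"ty":32,"tz":0,"wx":0,"wy":0,"wz":0},
  {"grip":1,"tx":-0.5,"ty":32,"tz":0,"wx":0,"wy":0,"wz":0},
  {"grip":1,"tx":-0.5,"ty":32,"tz":0,"wx":0,"wy":0,"wz":0},
  {"grip":1,"tx":-0.5,"ty":32,"tz":0,"wx":0,"wy":0,"wz":0},
  {"grip":1,"tx":-1,"ty":30,"tz":0,"wx":0,"wy":0,"wz":0},
  {"grip":1,"tx":-1,"ty":22,"tz":0,"wx":0,"wy":0,"wz":0},
  {"grip":1,"tx":0,"ty":8.5,"tz":0,"wx":0,"wy":0,"wz":0},
])

```text
time_s: 5.67
tool_pos: [541.0, 236.9, 178.3]
eef_rot: [-179.9, -0.2, 159.3]
contact_force: [0.2, -0.9, -0.2]
opening: 0.576
```

Request:
arm_command([
  {"grip":1,"tx":0,"ty":0,"tz":0,"wx":0,"wy":0,"wz":0},
  {"grip":1,"tx":0,"ty":0,"tz":0,"wx":0,"wy":0,"wz":0},
])

```text
time_s: 5.83
tool_pos: [540.7, 234.2, 179.1]
eef_rot: [-179.9, -0.1, 159.2]
contact_force: [0.4, -0.4, -0.1]
opening: 0.577
```

```bash
python3 - <<'E'
from fit2 import *
np.set_printoptions(precision=1,suppress=True)
st();print(delta((544,234.5,125)))
c=camera('scene')
s=ctrl.read_state();x,y,z=s['tool_pos']
print(fitstand(c,(544,235)))
G,R,B=(0,255,0),(0,0,255),(255,0,0)
crop(c,'pics/s7.png',340,100,110,150,4,[(circ(x,y,z+24,27),G),(circ(x,y,z-6,27),R),(circ(544,235,122,7),B),(circ(544,235,70,27),B),(circ(544,235,0,55),B)])
E
```

```text
t 5.83 tcp [540.7 234.2 179.1] rot [-179.9   -0.1  159.2] F [ 0.4 -0.4 -0.1] op 0.577
[-3.1  1.5 54.1]
{'all': array([-44. , 545.5, 236.5]), '122': array([ -8.1, 551. , 241. ]), '100': array([-15. , 545.5, 236. ]), '70': array([-12.9, 546.5, 235.5]), '38': array([-10.1, 547.5, 236. ]), '0': array([-13. , 534. , 241.5])}
```

View pics/s7.png

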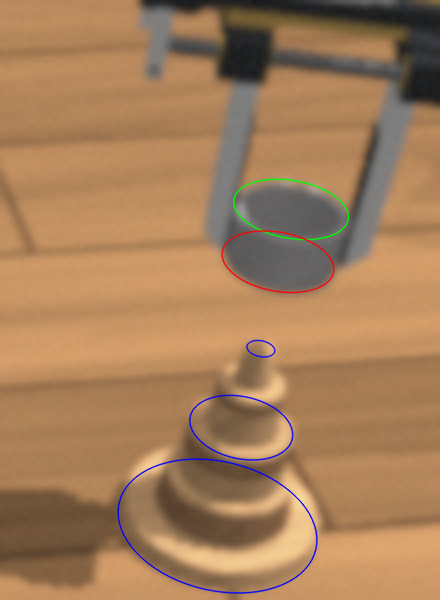

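Request:
arm_command([
  {"grip":1,"tx":-1.5,"ty":1,"tz":8,"wx":0,"wy":0,"wz":0},
  {"grip":1,"tx":-1.8,"ty":1,"tz":12,"wx":0,"wy":0,"wz":0},
  {"grip":1,"tx":0,"ty":0,"tz":14,"wx":0,"wy":0,"wz":0},
  {"grip":1,"tx":0,"ty":0,"tz":11,"wx":0,"wy":0,"wz":0},
  {"grip":1,"tx":0,"ty":0,"tz":4,"wx":0,"wy":0,"wz":0},
  {"grip":1,"tx":0,"ty":0,"tz":0,"wx":0,"wy":0,"wz":0},
  {"grip":1,"tx":0,"ty":0,"tz":0,"wx":0,"wy":0,"wz":0},
])

```text
time_s: 6.47
tool_pos: [545.4, 235.4, 131.2]
eef_rot: [-180.0, -0.0, 159.2]
contact_force: [0.2, -0.3, -1.0]
opening: 0.574
```

```bash
python3 - <<'E'
from fit2 import *
np.set_printoptions(precision=1,suppress=True)
st();print(delta((544.5,235,81)))
c=camera('scene');t=camera('top')
s=ctrl.read_state();x,y,z=s['tool_pos']
G,R,B=(0,255,0),(0,0,255),(255,0,0)
cv=[(circ(x,y,z+24,27),G),(circ(x,y,z-6,27),R)]
crop(c,'pics/s8.png',340,120,110,130,4,cv)
crop(t,'pics/t8.png',130,160,110,130,3)
a=cv2.imread('pics/s8.png');b=cv2.imread('pics/t8.png');b=cv2.copyMakeBorder(b,0,a.shape[0]-b.shape[0],0,0,0);cv2.imwrite('pics/b8.png',np.hstack([a,b]))
E
```

```text
t 6.47 tcp [545.4 235.4 131.2] rot [-180.    -0.   159.2] F [ 0.2 -0.3 -1. ] op 0.574
[ 0.7 -0.6 50.2]
```

View pics/b8.png

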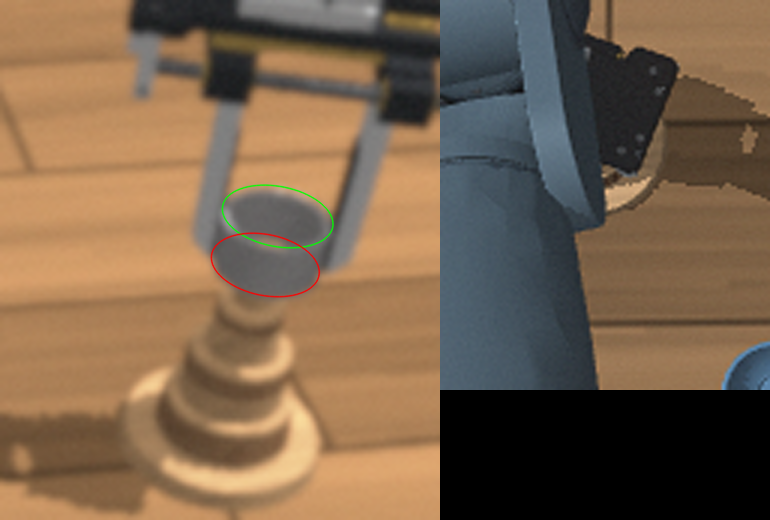

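Scene view: the ring's lower edge is at about (265,265), concentric with the stand's axis and just above the tip. The top view is hidden by the arm. I'll go down in small steps and watch the force.

Request:
arm_command([
  {"grip":1,"tx":0.3,"ty":-0.3,"tz":5,"wx":0,"wy":0,"wz":0},
  {"grip":1,"tx":0,"ty":0,"tz":6,"wx":0,"wy":0,"wz":0},
  {"grip":1,"tx":0,"ty":0,"tz":6,"wx":0,"wy":0,"wz":0},
  {"grip":1,"tx":0,"ty":0,"tz":4,"wx":0,"wy":0,"wz":0},
  {"grip":1,"tx":0,"ty":0,"tz":2,"wx":0,"wy":0,"wz":0},
  {"grip":1,"tx":0,"ty":0,"tz":0,"wx":0,"wy":0,"wz":0},
])

```text
time_s: 7.07
tool_pos: [544.5, 235.3, 107.5]
eef_rot: [-179.9, -0.1, 159.2]
contact_force: [-0.3, 0.0, -0.9]
opening: 0.571
```

Request:
arm_command([
  {"grip":1,"tx":0,"ty":0,"tz":3,"wx":0,"wy":0,"wz":0},
  {"grip":1,"tx":0,"ty":0,"tz":3,"wx":0,"wy":0,"wz":0},
  {"grip":1,"tx":0,"ty":0,"tz":2,"wx":0,"wy":0,"wz":0},
  {"grip":1,"tx":0,"ty":0,"tz":0,"wx":0,"wy":0,"wz":0},
])

```text
time_s: 7.4
tool_pos: [544.7, 235.3, 99.9]
eef_rot: [-180.0, -0.0, 159.2]
contact_force: [-0.1, 1.1, -1.2]
opening: 0.576
```

```bash
python3 - <<'E'
from fit2 import *
st()
c=camera('scene')
s=ctrl.read_state();x,y,z=s['tool_pos']
crop(c,'pics/s9.png',340,130,110,120,5,[(circ(x,y,z+24,27),(0,255,0)),(circ(x,y,z-6,27),(0,0,255))])
E
```

```text
t 7.4 tcp [544.7 235.3  99.9] rot [-1.7997e+02 -4.0000e-02  1.5922e+02] F [-0.1  1.1 -1.2] op 0.576
```

View pics/s9.png

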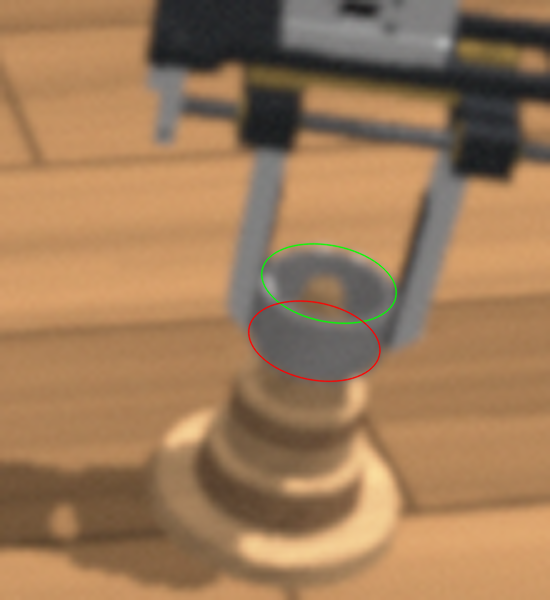

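```bash
python3 - <<'E'
from fit2 import *
c=camera('scene')
s=ctrl.read_state();x,y,z=s['tool_pos']
f=lambda P:((proj(c,P)-[340,130]+.5)*5).round(0).tolist()
for p in [(x,y),(x+3,y),(x,y+3)]: print(p,f([[*p,122],[*p,110]]))
crop(c,'pics/s10.png',380,165,50,40,14,[(circ(x,y,z+24,24),(0,255,0)),(circ(x,y,122,7),(255,0,0)),(circ(x,y,124,27),(0,255,0))])
crop(c,'pics/s10r.png',380,165,50,40,14)
E
```

```text
(np.float64(545.0047410280654), np.float64(235.4045575044792)) [[327.0, 287.0], [321.0, 310.0]]
(np.float64(548.0047410280654), np.float64(235.4045575044792)) [[330.0, 291.0], [324.0, 314.0]]
(np.float64(545.0047410280654), np.float64(238.4045575044792)) [[334.0, 286.0], [328.0, 309.0]]
```

View pics/s10.png

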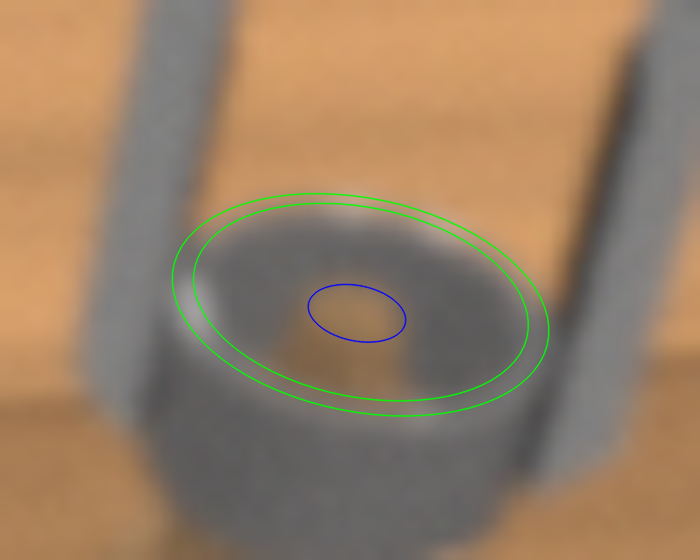

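View pics/s10r.png

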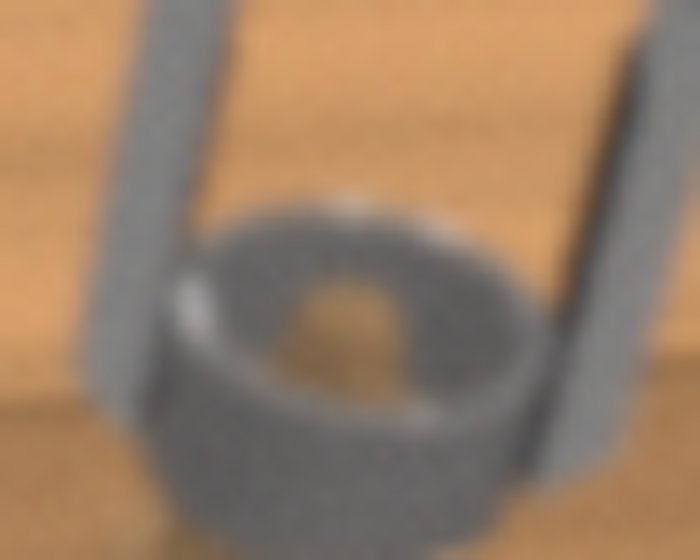

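Close up, the tip is inside the ring. It sits about 1–2 mm towards -x,-y of the ring's centre, so I'll make a small correction and continue down.

Request:
arm_command([
  {"grip":1,"tx":1.2,"ty":-1,"tz":2,"wx":0,"wy":0,"wz":0},
  {"grip":1,"tx":0,"ty":0,"tz":4,"wx":0,"wy":0,"wz":0},
  {"grip":1,"tx":0,"ty":0,"tz":4,"wx":0,"wy":0,"wz":0},
  {"grip":1,"tx":0,"ty":0,"tz":4,"wx":0,"wy":0,"wz":0},
  {"grip":1,"tx":0,"ty":0,"tz":3,"wx":0,"wy":0,"wz":0},
  {"grip":1,"tx":0,"ty":0,"tz":2,"wx":0,"wy":0,"wz":0},
  {"grip":1,"tx":0,"ty":0,"tz":0,"wx":0,"wy":0,"wz":0},
  {"grip":1,"tx":0,"ty":0,"tz":0,"wx":0,"wy":0,"wz":0},
])

```text
time_s: 8.17
tool_pos: [543.5, 234.9, 81.3]
eef_rot: [-180.0, -0.0, 159.2]
contact_force: [0.2, 1.0, -0.9]
opening: 0.573
```

Request:
arm_command([
  {"grip":1,"tx":0,"ty":0,"tz":1,"wx":0,"wy":0,"wz":0},
  {"grip":1,"tx":0,"ty":0,"tz":1,"wx":0,"wy":0,"wz":0},
  {"grip":1,"tx":0,"ty":0,"tz":1,"wx":0,"wy":0,"wz":0},
  {"grip":1,"tx":0,"ty":0,"tz":0,"wx":0,"wy":0,"wz":0},
  {"grip":1,"tx":0,"ty":0,"tz":0,"wx":0,"wy":0,"wz":0},
])

```text
time_s: 8.58
tool_pos: [543.5, 234.9, 78.4]
eef_rot: [-180.0, -0.0, 159.2]
contact_force: [0.1, 0.2, -1.2]
opening: 0.574
```

Request:
arm_command([
  {"grip":1,"tx":0,"ty":0,"tz":1,"wx":0,"wy":0,"wz":0},
  {"grip":1,"tx":0,"ty":0,"tz":0,"wx":0,"wy":0,"wz":0},
  {"grip":1,"tx":0,"ty":0,"tz":0,"wx":0,"wy":0,"wz":0},
])

```text
time_s: 8.83
tool_pos: [543.5, 234.9, 77.4]
eef_rot: [-180.0, -0.0, 159.2]
contact_force: [0.0, -0.7, -1.0]
opening: 0.576
```

Request:
arm_command([
  {"grip":1,"tx":0,"ty":0,"tz":0.7,"wx":0,"wy":0,"wz":0},
  {"grip":1,"tx":0,"ty":0,"tz":0,"wx":0,"wy":0,"wz":0},
  {"grip":1,"tx":0,"ty":0,"tz":0,"wx":0,"wy":0,"wz":0},
])

```text
time_s: 9.08
tool_pos: [543.5, 234.9, 76.7]
eef_rot: [-180.0, -0.0, 159.2]
contact_force: [0.5, -0.6, -0.5]
opening: 0.578
```

```bash
python3 - <<'E'
from fit2 import *
st()
c=camera('scene')
s=ctrl.read_state();x,y,z=s['tool_pos']
crop(c,'pics/s11.png',360,160,75,60,10)
E
```

```text
t 9.08 tcp [543.5 234.9  76.7] rot [-1.8000e+02 -1.0000e-02  1.5921e+02] F [ 0.5 -0.6 -0.5] op 0.578
```

View pics/s11.png

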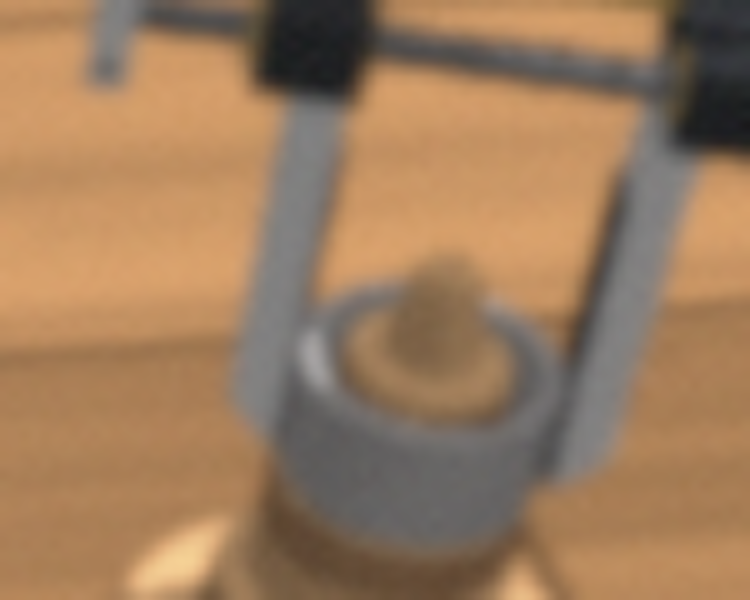

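Scene view: the ring is concentric around the top ledge (disc at about (430,360)), with its rim almost level with it. I'll continue until it touches.

Request:
arm_command([
  {"grip":1,"tx":0,"ty":0,"tz":0.5,"wx":0,"wy":0,"wz":0},
  {"grip":1,"tx":0,"ty":0,"tz":0,"wx":0,"wy":0,"wz":0},
  {"grip":1,"tx":0,"ty":0,"tz":0,"wx":0,"wy":0,"wz":0},
])

```text
time_s: 9.38
tool_pos: [543.6, 234.9, 76.6]
eef_rot: [180.0, 0.0, 159.2]
contact_force: [-0.9, 0.5, 2.8]
opening: 0.575
```

Request:
arm_command([
  {"grip":1,"tx":0,"ty":0,"tz":0.3,"wx":0,"wy":0,"wz":0},
  {"grip":1,"tx":0,"ty":0,"tz":0,"wx":0,"wy":0,"wz":0},
  {"grip":1,"tx":0,"ty":0,"tz":0,"wx":0,"wy":0,"wz":0},
])

```text
time_s: 9.63
tool_pos: [543.7, 234.9, 76.5]
eef_rot: [180.0, 0.0, 159.2]
contact_force: [-2.9, -1.3, 5.4]
opening: 0.574
```

Contact came at TCP z=76.6, which puts the ring's lower edge at 70.0 mm, right at the middle ledge's height. The upward force is rising, so the ring is seated and I'll open the gripper.

Request:
arm_command([
  {"grip":0.1,"tx":0,"ty":0,"tz":-0.3,"wx":0,"wy":0,"wz":0},
  {"grip":-0.3,"tx":0,"ty":0,"tz":0,"wx":0,"wy":0,"wz":0},
  {"grip":-0.6,"tx":0,"ty":0,"tz":0,"wx":0,"wy":0,"wz":0},
  {"grip":-0.9,"tx":0,"ty":0,"tz":0,"wx":0,"wy":0,"wz":0},
  {"grip":-0.9,"tx":0,"ty":0,"tz":0,"wx":0,"wy":0,"wz":0},
  {"grip":-0.9,"tx":0,"ty":0,"tz":0,"wx":0,"wy":0,"wz":0},
])

```text
time_s: 10.13
tool_pos: [543.5, 234.9, 76.0]
eef_rot: [-180.0, -0.0, 159.2]
contact_force: [-0.8, -0.1, -0.4]
opening: 0.893
```

```bash
python3 - <<'E'
from fit2 import *
st()
c=camera('scene')
crop(c,'pics/s12.png',350,150,90,75,8)
E
```

```text
t 10.13 tcp [543.5 234.9  76. ] rot [-1.7999e+02 -1.0000e-02  1.5921e+02] F [-0.8 -0.1 -0.4] op 0.893
```

View pics/s12.png

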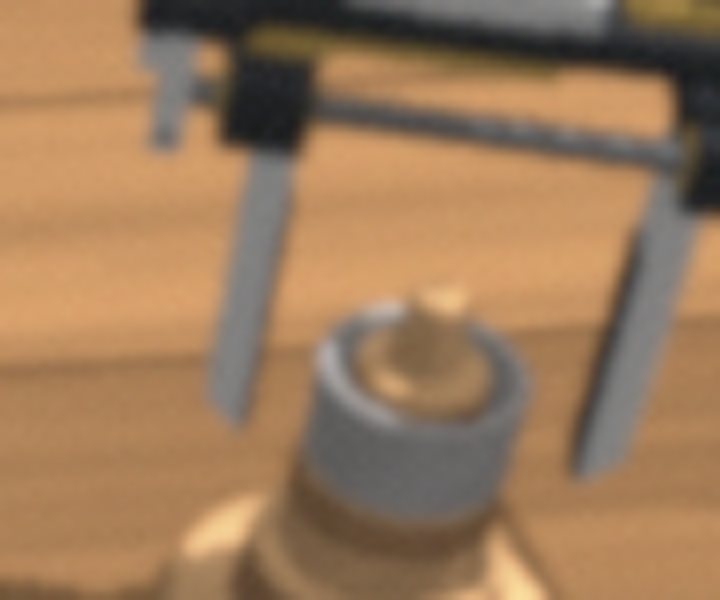

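The ring is released and sits level, and both fingers are clear. I'll retreat straight up, then away so the top camera can see.

Request:
arm_command([
  {"grip":-0.9,"tx":0,"ty":0,"tz":-5,"wx":0,"wy":0,"wz":0},
  {"grip":-0.9,"tx":0,"ty":0,"tz":-10,"wx":0,"wy":0,"wz":0},
  {"grip":-0.9,"tx":0,"ty":0,"tz":-20,"wx":0,"wy":0,"wz":0},
  {"grip":-0.9,"tx":0,"ty":0,"tz":-25,"wx":0,"wy":0,"wz":0},
  {"grip":-0.9,"tx":0,"ty":0,"tz":-25,"wx":0,"wy":0,"wz":0},
  {"grip":-0.9,"tx":0,"ty":0,"tz":-25,"wx":0,"wy":0,"wz":0},
  {"grip":-0.9,"tx":0,"ty":0,"tz":-20,"wx":0,"wy":0,"wz":0},
  {"grip":-0.9,"tx":0,"ty":0,"tz":-10,"wx":0,"wy":0,"wz":0},
])

```text
time_s: 10.85
tool_pos: [545.1, 235.3, 220.9]
eef_rot: [179.8, 0.3, 159.2]
contact_force: [-0.5, -0.1, 0.4]
opening: 0.951
```

Request:
arm_command([
  {"grip":-0.9,"tx":15,"ty":-15,"tz":0,"wx":0,"wy":0,"wz":0},
  {"grip":-0.9,"tx":15,"ty":-20,"tz":0,"wx":0,"wy":0,"wz":0},
  {"grip":-0.9,"tx":15,"ty":-30,"tz":0,"wx":0,"wy":0,"wz":0},
  {"grip":-0.9,"tx":5,"ty":-30,"tz":0,"wx":0,"wy":0,"wz":0},
  {"grip":-0.9,"tx":5,"ty":-30,"tz":0,"wx":0,"wy":0,"wz":0},
  {"grip":-0.9,"tx":5,"ty":-30,"tz":0,"wx":0,"wy":0,"wz":0},
  {"grip":-0.9,"tx":0,"ty":-25,"tz":0,"wx":0,"wy":0,"wz":0},
  {"grip":-0.9,"tx":0,"ty":-15,"tz":0,"wx":0,"wy":0,"wz":0},
  {"grip":-0.9,"tx":0,"ty":0,"tz":0,"wx":0,"wy":0,"wz":0},
  {"grip":-0.9,"tx":0,"ty":0,"tz":0,"wx":0,"wy":0,"wz":0},
])

```text
time_s: 11.68
tool_pos: [418.2, 73.7, 216.4]
eef_rot: [180.0, 0.0, 159.1]
contact_force: [0.0, 1.0, 0.0]
opening: 0.949
```

```bash
python3 - <<'E'
from fit2 import *
st()
c=camera('scene');t=camera('top')
G,R=(0,255,0),(0,0,255)
X=[(circ(544,235,100,27),G),(circ(544,235,70,27),R)]
crop(t,'pics/t13.png',150,175,60,60,6);crop(t,'pics/t13b.png',150,175,60,60,6,X)
crop(c,'pics/s13.png',365,165,60,60,6);crop(c,'pics/s13b.png',365,165,60,60,6,X)
L=lambda n:cv2.imread(f'pics/{n}.png')
o=np.vstack([np.hstack([L('t13'),L('t13b')]),np.hstack([L('s13'),L('s13b')])]);cv2.imwrite('pics/b13.png',cv2.resize(o,(600,600)))
cv2.imwrite('pics/t14.png',t['frame'][:,:,::-1])
E
```

```text
t 11.68 tcp [418.2  73.7 216.4] rot [1.7997e+02 3.0000e-02 1.5912e+02] F [0. 1. 0.] op 0.949
```

View pics/b13.png

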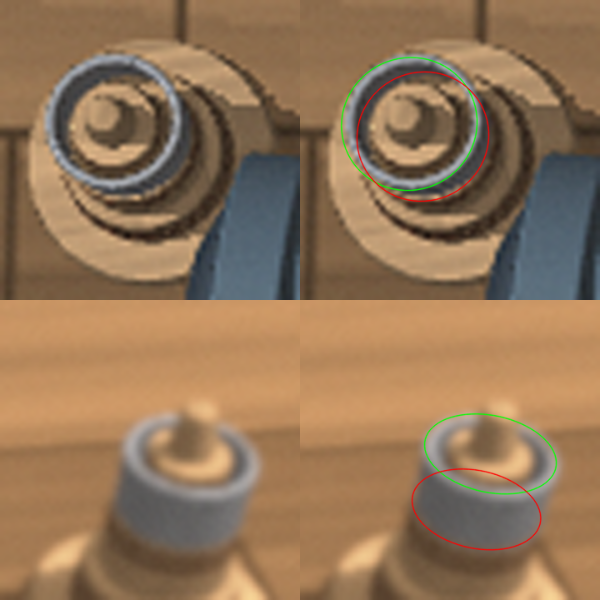

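View pics/t14.png

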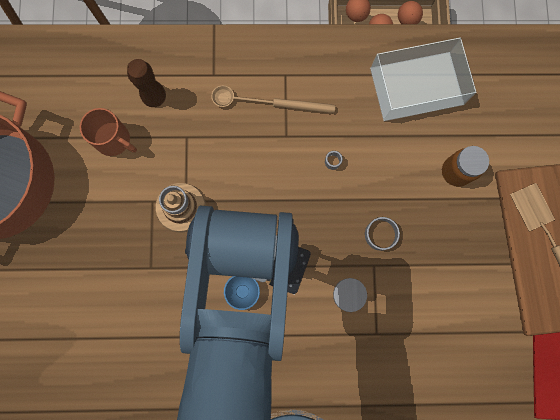

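The ring sits level and concentric on the middle ledge in both views. The small ring at (334,160) and the large ring at (383,234) haven't moved, and the arm is clear and still. Handing in.

```bash
python3 -c "
from bench import job
print(job.close_job())"
```

```text
the job is handed in; nothing more can be done
None
```

The medium cutter is on the stand's middle ledge, and I handed the job in at about 11.8 s of the 38 s allowed. The report gave no verdict.

I gripped it across its outside and carried it over the tip. I then lowered it in small steps until it touched, and let go only after that.

- **Seating:** contact came at TCP height 76.6 mm, which puts the ring's lower edge at 70.0 mm, the ledge's given height. The upward force rose to about 5 N before I released.
- **Final pictures:** both cameras show it level and concentric. The small and large cutters are at the same pixels as at the start, and the arm is clear and still.
- **Disagreements:** the two cameras differed by about 2–3 mm on the stand's position. I used a value between them and corrected by about 1.5 mm from a close-up during the descent. After release, the scene view shows the ring about 1–2 mm off the drawn outline, within the calibration error.
- **Refused move:** my first two move calls were rejected for missing keys, and the arm did not move.

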